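Lay up the service tray at the pass

TASK

Lay up the service tray: stand the low round ramekin on the round saucer, the square pot squarely on the square plate, and the oblong cut-corner dish lined up on the oblong cut-corner plate with its own cut-corner cover fully seated on it. It is porcelain, so set each piece down gently, upright and centred on its plate. Leave the tall narrow pot and the oval cover, which belong elsewhere, where they are.

Things in the scene. Friction and masses are not known exactly. Their poses are not given: they have to be found in the camera images.
- ramekin_c (a point): Ramekin: low, wide, round, open at the top, with fine ribs; 64 mm diameter, straight sides, 40 mm high. White porcelain, loose on the bench. The point is at its centre, 20 mm above its underside; z up.
- square_pot_c (a point): Square pot: open box, 62 x 62 mm, straight sides, 46 mm high. White porcelain, loose on the bench. The point is at its centre, 23 mm above its underside; x and y lie square to its sides, z up.
- dish_c (a point): Cut-corner dish: open oblong dish with its four corners cut off at 45 degrees (14 mm cuts), 96 mm along its x, 62 mm along its y, 42 mm high; sides straight up to 32 mm, then the rim leans 3 mm inward. White porcelain, loose on the bench. The point is at its centre, 21 mm above its underside; z up.
- cover_c (a point): Cut-corner cover of the cut-corner dish: 105 mm along x, 71 mm along y, 16 mm corner cuts, 34 mm high: 8 mm skirt (inside 99 x 65 mm), 4 mm plate, ridge grip on top 36 (x) x 12 (y) x 22 mm. Seated either way round, skirt around the rim, its point is 30 mm above the dish's. White porcelain, loose. Point at its centre, 17 mm above its underside (ridge from 5 mm below to 17 mm above it); z up.
- tall_pot_c (a point): Look-alike to leave alone: tall narrow ribbed round pot, open, 50 mm diameter, 62 mm high. White porcelain, loose on the bench. The point is at its centre, 31 mm above its underside; z up.
- oval_cover_c (a point): Look-alike to leave alone: the cover of some other dish, with round ends in place of cut corners, 110 mm along its x, 70 mm along its y, 12 mm thick with the same ridge grip on top (34 mm high in all). White porcelain, loose on the bench. The point is at its centre, 17 mm above its underside; z up.
- round_plate: Round white saucer, 116 mm across, flat in the middle (about 80 mm), its rim rising to 9 mm. Fixed in a black tray (415 x 185 mm, floor 5 mm and rim 14 mm above the bench) with the other two plates, in any order, centres about 132 mm apart. Origin at the centre of its underside; the flat middle is 4 mm above the origin; z up.
- square_plate: Square white plate, 112 mm across, flat in the middle (about 92 mm), its rim rising to 9 mm. Fixed in a black tray (415 x 185 mm, floor 5 mm and rim 14 mm above the bench) with the other two plates, in any order, centres about 132 mm apart. Origin at the centre of its underside; the flat middle is 4 mm above the origin; x and y square to its sides, z up.
- long_plate: Oblong white plate with cut corners, 146 mm along its x, 110 mm along its y, flat in the middle (about 120 x 84 mm), its rim rising to 9 mm. Fixed in a black tray (415 x 185 mm, floor 5 mm and rim 14 mm above the bench) with the other two plates, in any order, centres about 132 mm apart. Origin at the centre of its underside; the flat middle is 4 mm above the origin; z up.
Mind the look-alikes: they are no part of the job. What is shaped like the part that bears ramekin_c but black or pink is not meant.

How it is judged:
At the end, for the whole second after the job is handed in: Ramekin, square pot and dish upright on the flats of their plates, within 10 mm of centre (square pot and dish within 0.2 rad of square); cover level on the dish, down within 2.5 mm, centred within 6 mm and 0.12 rad; all released, at rest; tall pot and oval cover within 15 mm of start (horizontal distance between ramekin_c and round_plate below 0.01 m and z of ramekin_c in the frame of round_plate between 0.021 and 0.027 m and angle between each of ramekin_c, square_pot_c, dish_c, cover_c's own z axis and vertical below 0.08 rad and linear speed of each of ramekin, square_pot, dish, cover below 0.02 m/s and angular speed of each of ramekin, square_pot, dish, cover below 0.15 rad/s and horizontal distance between square_pot_c and square_plate below 0.01 m and z of square_pot_c in the frame of square_plate between 0.024 and 0.03 m and (angle between the x axis of square_pot_c and the x axis of square_plate, either way round below 0.2 rad or angle between the x axis of square_pot_c and the y axis of square_plate, either way round below 0.2 rad) and horizontal distance between dish_c and long_plate below 0.01 m and z of dish_c in the frame of long_plate between 0.022 and 0.028 m and angle between the x axis of dish_c and the x axis of long_plate, either way round below 0.2 rad and horizontal distance between cover_c and dish_c below 0.006 m and z of cover_c in the frame of dish_c between 0.0275 and 0.0325 m and angle between the x axis of cover_c and the x axis of dish_c, either way round below 0.12 rad and distance of each of tall_pot_c, oval_cover_c from where it was at the start of the episode below 0.015 m); the robot touches nothing.
It fails at once if the tall pot or the oval cover is moved more than 15 mm (distance of any of tall_pot_c, oval_cover_c from where it was at the start of the episode above 0.015 m).
It fails at once if a piece is slammed onto its plate, or the cover onto the dish (more than 40 N between them) (contact force between ramekin and round_plate above 40 N or contact force between square_pot and square_plate above 40 N or contact force between dish and long_plate above 40 N or contact force between cover and dish above 40 N).
It fails at once if a piece is dropped (it falls free of the fingers faster than 0.45 m/s, that is from over 10 mm) ((contact force between the fingers and ramekin below 0.1 N and linear speed of ramekin above 0.45 m/s) or (contact force between the fingers and square_pot below 0.1 N and linear speed of square_pot above 0.45 m/s) or (contact force between the fingers and dish below 0.1 N and linear speed of dish above 0.45 m/s) or (contact force between the fingers and cover below 0.1 N and linear speed of cover above 0.45 m/s)).
It also fails if it takes over 120 s, if anything falls off the work surface, if the arm or the gripper's body presses on something with over 40 N, if the wrist force passes 120 N, or if a joint passes its speed limit or range.

ROBOT

A 7-joint arm with a two-finger parallel gripper is mounted at the origin on the work surface. World frame = base frame: x ahead of the robot, y to its left, z up, the work surface at z = 0. Lengths are in m, angles in rad, forces in N, time in s.
With the tool pointing down it reaches from about 0.35 to 0.9 m from the base axis. Payload 19.9 kg.
Tool frame: the origin (TCP) lies at the very end of the fingers, on their centre line; the grasp point (between the pads) lies 19 mm behind it; x points along the fingers, y is the direction in which the jaws open and shut, and the axes are right-handed (so a half turn about x gives the same grasp; the last joint's range is limited). The gripper opens to 94 mm and grips with 3 to 60 N. Pads are 16 mm wide; open, the fingers measure 119 mm over their backs; the gripper's body (75 mm by 177 mm) begins 78 mm behind the grasp point.
Start: joints at [-1.323, 0.417, -0.01, 1.614, 0.005, 1.111, -0.053], TCP at [0.178, 0.599, 0.205] pointing down, gripper open.
Joint ranges: [-2.81, 2.81], [-0.39, 2.02], [-1.27, 1.25], [0.06, 2.57], [-1.19, 4.33], [0.19, 2], [-2.82, 2.82]. Speed limits (rad/s): [1.89, 1.89, 2.39, 2.39, 3.01, 3.01, 3.01].

INTERFACE

Orientations are given as a unit quaternion [x, y, z, w].
In Python, from station import monitor, imaging, robot gives the robot as it stands.
- The arm moves only by the tool move_arm, never from a script. Its arguments are lists of equal length, an entry for each row: "dp": the shift along the tool's x, y, z in m, a list of three; "twist": the turn, a rotation vector about the tool's x, y, z in rad, a list of three; "gripper": the finger opening in m, from 0 to 0.094. In form: {"dp": [[tx, ty, tz], ...], "twist": [[ax, ay, az], ...], "gripper": [gripper, ...]}. A call has 1 to 20 rows; each row shifts and turns the commanded pose from where the row before left it, along the tool's axes as they then stand; what a row does not reach is not made up. A row lasts 1/8 s, in which the tool goes at most 62.5 mm and 10.7 degrees, less where a joint would pass 70% of its speed; a pose out of reach is approached as far as the arm can. A call with a gripper value outside its range is refused whole. The fingers move at their own pace and stop on an object; "grip_force" is the grip in N (left out, the last holds). Time passes only in rows, so rows that do not move let the fingers close. It gives the time, the measured TCP pose, the force and the opening at its end, in the units of the state.
- monitor.state(): the state, without advancing time (a new reading comes with each control period).
- imaging.grab_frame(name): name is "scene" or "top"; returns a dict with "image" (480x640x3 uint8, red, green, blue), "z_map" (480x640 float32, m along the optical axis (not along the pixel's ray), 0 where there is no reading), "fx", "fy", "cx", "cy" (pixels), "k1" (the pictures are not rectified: a ray, as slopes to the right and down, at radius r is drawn at 1 + k1 r^2 times it, then the intrinsics apply), "eye" and "rotation" of the camera in the world. Camera axes: x right, y down, z forward; pixel columns grow to the right and rows downward; lengths in m; the calibration is good to about 2 mm. A picture is of the moment at which its call begins.
- robot.close_job(): hands the job in, once; it reports no verdict.
The state is a dict: "clock": time; "q": joint angles; "joint_vel": joint speeds; "joint_torque": joint torques, N m; "ee_pos": TCP position; "ee_rot": TCP orientation; "wrist_force": force on the tool from outside, world axes, zero at the start; "torque": the same for the moment, N m; "opening": finger opening in m.
Only numpy, scipy, OpenCV 4.12 (cv2) and the standard library are available. Lean on these libraries where they do the work, as an engineer would, in place of code of your own. Each camera call takes 0.05 s, during which the arm holds its last target.

## Working session

There is one attempt and no reset: what is moved stays moved. The work goes in short steps, Python scripts to look and compute and a tool call to move; the robot and the scene stay as the last step left them, time stands still between calls to the robot, and variables do not carry over. Pictures are saved under pics/ and viewed, and the job is handed in when it is done.

Besides the shell and the picture viewer there is one more tool, called after "Call:" as a command line: name --argument value ..., lists and objects as JSON in quotes. move_arm: Moves the arm, as the interface text tells. Its arguments: {"type":"object","properties":{"dp":{"type":"array"},"twist":{"type":"array"},"gripper":{"type":"array"},"grip_force":{"type":"number"}},"required":["dp","twist","gripper"]}

```bash
mkdir -p pics
cat > h.py <<'E'
import numpy as np, cv2
from station import monitor, imaging, robot
def grab(n):
    f=imaging.grab_frame(n); return f
def save(img,p): cv2.imwrite(p,cv2.cvtColor(img,cv2.COLOR_RGB2BGR))
E
python3 - <<'E'
from h import *
for n in("scene","top"):
    f=grab(n); save(f["image"],f"pics/{n}0.png"); print({k:(v if k not in("image","z_map") else v.shape) for k,v in f.items()})
    np.savez(f"{n}0.npz",**f)
print(monitor.state())
E
```

```text
{'image': (480, 640, 3), 'z_map': (480, 640), 'fx': 449.38983704184795, 'fy': 449.38983704184795, 'cx': 322.14244707087437, 'cy': 239.45725290132867, 'k1': -0.06995597435731743, 'eye': array([ 1.38419679, -0.24223255,  0.7769214 ]), 'rotation': array([ 0.70056672,  0.57059346, -0.26219777, -0.33894204])}
{'image': (480, 640, 3), 'z_map': (480, 640), 'fx': 545.5843682710217, 'fy': 545.5843682710217, 'cx': 313.26036296386775, 'cy': 237.0802026854043, 'k1': -0.06007900142192558, 'eye': array([ 0.40704112, -0.0498375 ,  1.13686893]), 'rotation': array([ 0.70698185, -0.70506934,  0.03761122, -0.04048806])}
{'clock': 0.1, 'q': array([-1.32351261,  0.41790811, -0.01032164,  1.61409981,  0.00474469,
        1.11069886, -0.05299951]), 'joint_vel': array([-0.00023955, -0.00106901,  0.00054025, -0.00205425,  0.00022102,
        0.00010234,  0.000875  ]), 'joint_torque': array([ 2.56620806e-03, -8.52585483e+01,  6.39900304e-01, -4.26694357e+01,
       -4.90169961e-02,  1.66534376e-02,  5.96312043e-05]), 'ee_pos': array([0.17790901, 0.59879572, 0.20489758]), 'ee_rot': array([ 0.10134447,  0.69976458, -0.10211588,  0.69973651]), 'wrist_force': array([ 0.65905015, -0.51444196,  0.16131838]), 'torque': array([0.04309409, 0.02244784, 0.02088097]), 'opening': 0.0940013706525185}
```

View pics/top0.png

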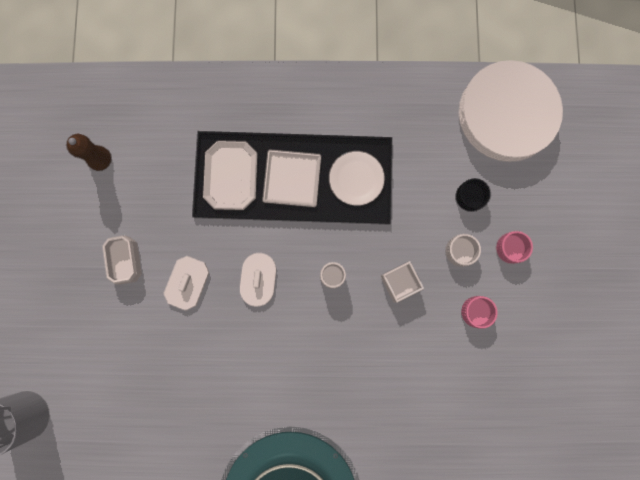

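View pics/scene0.png

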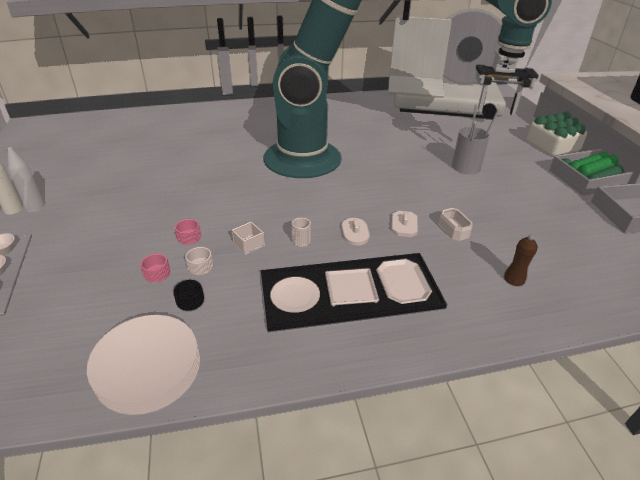

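Top view: dish at (119,260), cut-corner cover (186,283), oval cover (258,280), tall pot (333,275), square pot (403,282), white ramekin (465,250), with black (473,195) and pink (516,247), (480,312) decoys. The plates, left to right, are long (230,175), square (292,179) and round (357,178). I'll confirm these in an enlarged crop and measure.

```bash
cat >> h.py <<'E'
from scipy.spatial.transform import Rotation as R
def K(f): return np.array([[f["fx"],0,f["cx"]],[0,f["fy"],f["cy"]],[0,0,1.]])
def rays(f,uv):
    # undistort by cv2: radial k1
    uv=np.asarray(uv,float).reshape(-1,1,2)
    p=cv2.undistortPointsIter(uv,K(f),np.array([float(f["k1"]),0,0,0.]),None,None,(3,50,1e-10)).reshape(-1,2)
    return np.c_[p,np.ones(len(p))]
def onplane(f,uv,z):
    d=R.from_quat(f["rotation"]).apply(rays(f,uv)); e=np.asarray(f["eye"])
    return e+d*((z-e[2])/d[:,2])[:,None]
def cloud(f):
    v,u=np.mgrid[0:480,0:640]; uv=np.c_[u.ravel(),v.ravel()]
    r=rays(f,uv)*f["z_map"].ravel()[:,None]
    return (R.from_quat(f["rotation"]).apply(r)+np.asarray(f["eye"])).reshape(480,640,3)
def white(f):
    hsv=cv2.cvtColor(f["image"],cv2.COLOR_RGB2HSV)
    return hsv
E
python3 - <<'E'
from h import *
f=dict(np.load("top0.npz")); P=cloud(f)
save(cv2.resize(f["image"][110:340,80:560],None,fx=1.66,fy=1.66,interpolation=cv2.INTER_CUBIC),"pics/crop0.png")
print("table z",np.median(P[330:400,150:350,2]))
for n,(u,v) in dict(dish=(119,260),cover=(186,283),oval=(258,280),tall=(333,275),sq=(403,282),ram=(465,250),long=(230,175),square=(292,179),round=(357,178),black=(473,195),pink=(516,247)).items():
    w=P[v-40:v+41,u-40:u+41]; print(n,P[v,u].round(4),f["image"][v,u],"zmax near",np.sort(w[abs(w-P[v,u])[...,:2].max(-1)<.05][:,2])[-5:].round(4))
E
```

```text
table z -0.000291941883509228
dish [0.4832 0.362  0.0055] [162 148 142] zmax near [0.045  0.0453 0.0461 0.0463 0.0466]
cover [0.4353 0.2132 0.0296] [133 121 115] zmax near [0.0374 0.0377 0.0378 0.0379 0.0384]
oval [0.4419 0.066  0.0351] [181 166 159] zmax near [0.037  0.0374 0.0385 0.0386 0.0399]
tall [ 0.4537 -0.0862  0.0033] [165 152 147] zmax near [1.1369 1.1369 1.1369 1.1369 1.1369]
sq [ 0.4394 -0.231   0.0061] [164 150 144] zmax near [0.0493 0.0494 0.05   0.05   0.0502]
ram [ 0.5064 -0.3627  0.003 ] [160 146 141] zmax near [0.0434 0.0435 0.0444 0.0449 0.0456]
long [0.6631 0.1308 0.0118] [208 189 182] zmax near [0.0177 0.018  0.0182 0.0196 0.02  ]
square [6.554e-01 1.000e-04 8.100e-03] [209 190 183] zmax near [0.0179 0.0183 0.0185 0.0189 0.0191]
round [ 0.6573 -0.1367  0.0107] [208 191 182] zmax near [0.0178 0.0179 0.018  0.0185 0.0188]
black [ 0.6228 -0.3823  0.006 ] [26 25 25] zmax near [0.0436 0.0436 0.0439 0.0441 0.0449]
pink [ 0.5126 -0.4699  0.0062] [159  88 106] zmax near [0.0433 0.0434 0.0436 0.0437 0.0455]
```

View pics/crop0.png

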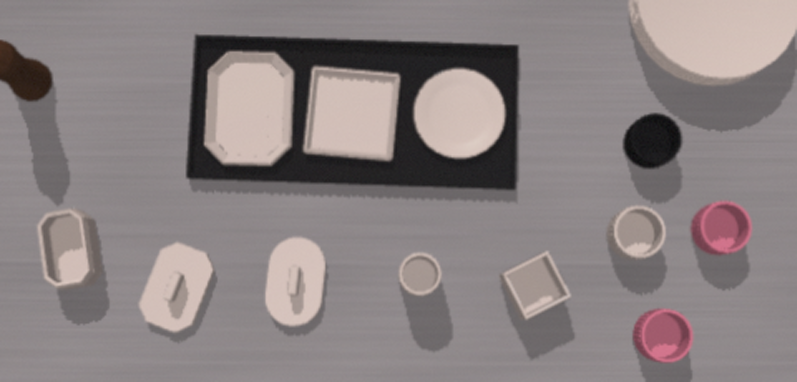

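```bash
cat > meas.py <<'E'
from h import *
def measure(f,cu,cv,h,lo,r=0.075,hi=None,shape="rect",sat=60,colmin=100):
    P=cloud(f); hsv=cv2.cvtColor(f["image"],cv2.COLOR_RGB2HSV)
    c=P[cv,cu] if np.ndim(cu)==0 else None
    m=(np.abs(P[...,:2]-c[:2]).max(-1)<r)&(P[...,2]>lo)&(P[...,2]<(hi or h+.012))
    m=m&(f["image"].min(-1)>colmin)
    n,l,s,_=cv2.connectedComponentsWithStats(m.astype(np.uint8),connectivity=8)
    i=1+np.argmax(s[1:,4]); m=(l==i)
    v,u=np.nonzero(m); X=onplane(f,np.c_[u,v],h)
    hull=cv2.convexHull(X[:,:2].astype(np.float32)).reshape(-1,2)
    if shape=="circ":
        (x,y),rad=cv2.minEnclosingCircle(hull); return np.array([x,y]),2*rad,None,len(v)
    (x,y),(w,hh),a=cv2.minAreaRect(hull)
    a=np.deg2rad(a)
    if hh>w: w,hh=hh,w; a+=np.pi/2
    a=(a+np.pi/2)%np.pi-np.pi/2
    return np.array([x,y]),(w,hh),a,len(v)
objs=dict(dish=((119,260),.042,.032,"rect",.07),cover=((186,283),.0125,.006,"rect",.075),oval=((258,280),.012,.006,"rect",.075),tall=((333,275),.062,.05,"circ",.05),
 sq=((403,282),.046,.034,"rect",.06),ram=((465,250),.040,.030,"circ",.05),
 long=((230,175),.014,-1,"rect",.095),square=((292,179),.014,-1,"rect",.0655),round=((357,178),.014,-1,"circ",.066))
if __name__=="__main__":
    f=dict(np.load("top0.npz"))
    for n,((u,v),h,lo,s,r) in objs.items():
        c,sz,a,k=measure(f,u,v,h,lo,r,shape=s)
        print(n,c.round(4),np.round(sz,4),None if a is None else round(float(a),4),k)
E
python3 meas.py
```

```text
dish [0.4823 0.348 ] [0.0932 0.062 ] 0.1715 404
cover [0.4365 0.2184] [0.1036 0.0731] -0.3591 1497
oval [0.4448 0.0693] [0.1075 0.0702] -0.1085 1425
tall [ 0.4512 -0.0839] 0.0513 None 159
sq [ 0.439  -0.2249] [0.0639 0.0594] -1.1092 262
ram [ 0.5043 -0.3509] 0.0667 None 254
long [0.6634 0.131 ] [0.1459 0.1101] -0.0235 3265
square [0.6571 0.0009] [0.1128 0.1128] 1.4809 2819
round [ 0.6574 -0.135 ] 0.1167 None 2358
```

```bash
cat > cross.py <<'E'
from meas import *
f=dict(np.load("top0.npz")); g=dict(np.load("scene0.npz"))
def proj(f,X):
    p=R.from_quat(f["rotation"]).inv().apply(np.atleast_2d(X)-f["eye"])
    return cv2.projectPoints(p.reshape(-1,1,3),np.zeros(3),np.zeros(3),K(f),np.array([float(f["k1"]),0,0,0.]))[0].reshape(-1,2)
if __name__=="__main__":
  for n,((u,v),h,lo,s,r) in objs.items():
    c,sz,a,k=measure(f,u,v,h,lo,r,shape=s)
    q=proj(g,[*c,.005])[0].round().astype(int)
    if n in("cover","oval"): q=proj(g,[*c,h])[0].round().astype(int)
    try:
        c2,sz2,a2,k2=measure(g,q[0],q[1],h,lo,r+.01 if n not in("square","round","long") else r,shape=s)
        print(n,"top",c.round(4),"scene",c2.round(4),np.round(sz2,4),a,a2,k2,q)
    except Exception as e: print(n,e,q)
E
python3 cross.py
```

```text
dish top [0.4823 0.348 ] scene [0.4916 0.3474] [0.1042 0.0699] 0.17148535345075766 0.16989701088712073 238 [452 228]
cover top [0.4365 0.2184] scene [0.442  0.2155] [0.1145 0.0668] -0.3590762734623105 -0.3739086159954521 489 [404 221]
oval top [0.4448 0.0693] scene [0.4512 0.0691] [0.1164 0.0716] -0.10853153758788991 -0.1380396287820771 527 [355 229]
tall top [ 0.4512 -0.0839] scene [ 0.4623 -0.0865] 0.069 None None 170 [301 239]
sq top [ 0.439  -0.2249] scene [ 0.449  -0.2251] [0.0772 0.0697] -1.1091517661890609 0.4657121396967683 277 [248 242]
ram top [ 0.5043 -0.3509] scene [ 0.513 -0.354] 0.0754 None None 200 [201 264]
long top [0.6634 0.131 ] scene [ 1.0252 -0.0559] [0.0975 0.0959] -0.023486417653408864 -0.002959171445241715 2707 [403 282]
square top [0.6571 0.0009] scene [6.59e-01 4.00e-04] [0.1156 0.1123] 1.4808741599561532 -0.08835423074695914 1579 [351 288]
round top [ 0.6574 -0.135 ] scene [ 1.0215 -0.1887] 0.0924 None None 1405 [295 296]
```

```bash
cat > plan.py <<'E'
import sys
from h import *
def plan(x,y,z,jaw,verbose=True):
    s=monitor.state(); r=R.from_quat(s["ee_rot"]); M=r.as_matrix(); 
    cur=np.arctan2(M[1,1],M[0,1])
    best=None
    for k in(-1,0,1,2):
        a=jaw+k*np.pi
        T=np.c_[[0,0,-1],[np.cos(a),np.sin(a),0],np.cross([0,0,-1],[np.cos(a),np.sin(a),0])]
        tw=(r.inv()*R.from_matrix(T)).as_rotvec()
        if best is None or np.linalg.norm(tw)<np.linalg.norm(best[0]): best=(tw,T)
    tw,T=best
    d=np.array([x,y,z])-s["ee_pos"]; 
    print("t",round(s["clock"],2),"ee",s["ee_pos"].round(4),"jaw",round(cur,4),"tilt",np.arccos(-M[2,0]).round(4),"open",round(s["opening"],4),"F",s["wrist_force"].round(1),"q",s["q"].round(2))
    print("twist",tw.round(4),"| dp after twist",(T.T@d).round(4),"| dp now-frame",(M.T@d).round(4))
if __name__=="__main__":
    plan(*map(float,sys.argv[1:5]))
E
python3 plan.py .4823 .3485 .12 1.742
```

```text
t 0.1 ee [0.1779 0.5988 0.2049] jaw 1.2821 tilt 0.0011 open 0.094 F [ 0.7 -0.5  0.2] q [-1.32  0.42 -0.01  1.61  0.    1.11 -0.05]
twist [-4.599e-01 -1.000e-04  1.100e-03] | dp after twist [ 0.0849 -0.2985  0.2573] | dp now-frame [ 0.0851 -0.1532  0.3631]
```

Run:
```python
from h import *
g=dict(np.load("scene0.npz")); P=cloud(g)
for uv in [(468,165),(470,140),(490,90),(476,100),(518,100),(505,75),(535,75)]: print(uv,P[uv[1],uv[0]].round(3))
w=P[80:175,455:500]; 
save(cv2.resize(g["image"][0:260,400:640],None,fx=2.3,fy=2.3),"pics/crop1.png")
```

```text
(468, 165) [0.208 0.527 0.036]
(470, 140) [0.197 0.519 0.123]
(490, 90) [-0.285  0.867  0.091]
(476, 100) [-0.206  0.761  0.084]
(518, 100) [0.204 0.65  0.256]
(505, 75) [0.198 0.585 0.335]
(535, 75) [0.23  0.665 0.344]
```

View pics/crop1.png

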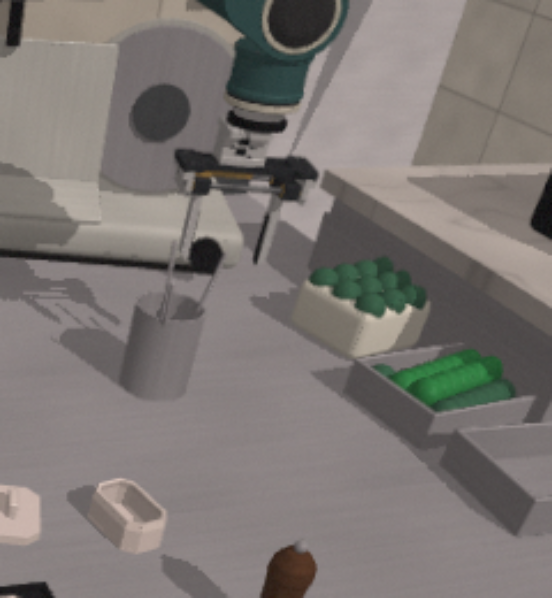

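Call:
move_arm --dp '[[-0.04,0,0],[-0.04,0,0],[-0.04,0,0],[0,0,0],[0,0,0],[0,0,0],[0,0,0],[0,-0.03,0.026],[0,-0.03,0.026],[0,-0.03,0.026],[0,-0.03,0.026],[0,-0.03,0.026],[0,-0.03,0.026],[0,-0.03,0.026],[0,-0.03,0.026],[0,-0.03,0.026],[0,-0.03,0.023],[0,0,0],[0,0,0]]' --twist '[[0,0,0],[0,0,0],[0,0,0],[-0.115,0,0],[-0.115,0,0],[-0.115,0,0],[-0.115,0,0],[0,0,0],[0,0,0],[0,0,0],[0,0,0],[0,0,0],[0,0,0],[0,0,0],[0,0,0],[0,0,0],[0,0,0],[0,0,0],[0,0,0]]' --gripper '[0.094,0.094,0.094,0.094,0.094,0.094,0.094,0.094,0.094,0.094,0.094,0.094,0.094,0.094,0.094,0.094,0.094,0.094,0.094]' --grip_force 20

```text
clock: 2.48
ee_pos: [0.4818, 0.3478, 0.3252]
ee_rot: [-0.061, 0.705, 0.061, 0.704]
wrist_force: [-1.0, 0.6, 0.6]
opening: 0.0942
```

```bash
python3 plan.py .4823 .3490 .007 1.742
```

```text
t 2.48 ee [0.4818 0.3478 0.3252] jaw 1.7425 tilt 0.0007 open 0.0942 F [-1.   0.6  0.6] q [-0.78  0.28  0.13  1.54 -0.04  1.33  1.1 ]
twist [ 0.0005 -0.0007  0.    ] | dp after twist [0.3182 0.0011 0.0007] | dp now-frame [0.3182 0.0011 0.0009]
```

Call:
move_arm --dp '[[0.04,0,0],[0.04,0,0],[0.04,0,0],[0.04,0,0],[0.04,0,0],[0.04,0,0],[0.03,0,0],[0.02,0.001,0.001],[0.015,0,0],[0.01,0,0],[0,0,0],[0,0,0]]' --twist '[[0,0,0],[0,0,0],[0,0,0],[0,0,0],[0,0,0],[0,0,0],[0,0,0],[0,0,0],[0,0,0],[0,0,0],[0,0,0],[0,0,0]]' --gripper '[0.094,0.094,0.094,0.094,0.094,0.094,0.094,0.094,0.094,0.094,0.094,0.094]'

```text
clock: 3.98
ee_pos: [0.4835, 0.3487, 0.0112]
ee_rot: [-0.06, 0.704, 0.061, 0.705]
wrist_force: [-0.2, 0.2, 0.5]
opening: 0.0939
```

```bash
python3 plan.py .4823 .3490 .007 1.742
python3 - <<'E'
from h import *
f=grab("top");g=grab("scene")
save(np.hstack([cv2.resize(f["image"][170:350,30:210],(400,400)),cv2.resize(g["image"][150:270,390:510],(400,400))]),"pics/g1.png")
E
```

```text
t 3.98 ee [0.4835 0.3487 0.0112] jaw 1.742 tilt 0.001 open 0.0939 F [-0.2  0.2  0.5] q [-0.75  0.61  0.09  1.82 -0.08  0.71  1.13]
twist [-0.      0.0009 -0.0004] | dp after twist [ 0.0042  0.0005 -0.0012] | dp now-frame [ 0.0042  0.0005 -0.0012]
```

View pics/g1.png

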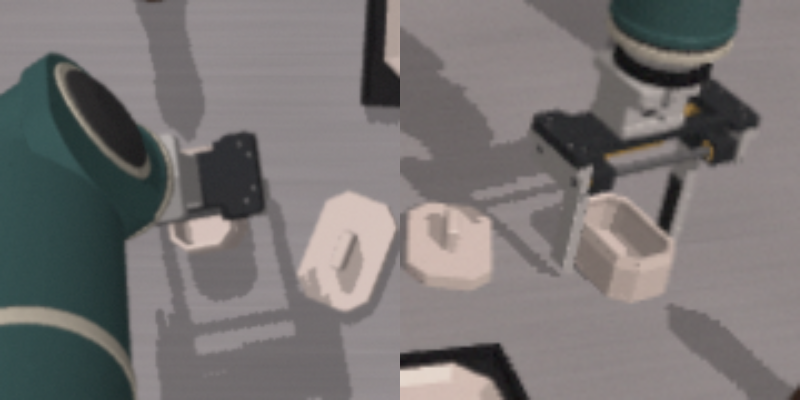

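The fingers straddle the dish, left and right of it in the scene crop. I'll lower slightly and close.

Call:
move_arm --dp '[[0.004,0,-0.001],[0,0,0],[0,0,0],[0,0,0],[0,0,0],[0,0,0],[0,0,0],[0,0,0]]' --twist '[[0,0,0],[0,0,0],[0,0,0],[0,0,0],[0,0,0],[0,0,0],[0,0,0],[0,0,0]]' --gripper '[0.094,0.05,0.05,0.05,0.05,0.05,0.05,0.05]' --grip_force 20

```text
clock: 5.08
ee_pos: [0.4822, 0.3485, 0.0065]
ee_rot: [-0.06, 0.704, 0.061, 0.705]
wrist_force: [-0.6, 2.0, 1.6]
opening: 0.062
```

Call:
move_arm --dp '[[-0.01,0,0],[-0.02,0,0],[-0.03,0,0],[-0.03,0,0],[-0.01,0,0],[0,0,0],[0,0,0]]' --twist '[[0,0,0],[0,0,0],[0,0,0],[0,0,0],[0,0,0],[0,0,0],[0,0,0]]' --gripper '[0.05,0.05,0.05,0.05,0.05,0.05,0.05]'

```text
clock: 5.95
ee_pos: [0.4817, 0.3479, 0.1055]
ee_rot: [-0.061, 0.705, 0.06, 0.704]
wrist_force: [0.2, -0.2, -2.4]
opening: 0.0618
```

```bash
python3 plan.py .6634 .1310 .05 1.547
python3 - <<'E'
from h import *
f=grab("top");g=grab("scene"); np.savez("g2.npz",**g); np.savez("t2.npz",**f)
save(np.hstack([cv2.resize(f["image"][170:350,30:210],(400,400)),cv2.resize(g["image"][130:250,390:510],(400,400))]),"pics/g2.png")
E
```

```text
t 5.95 ee [0.4817 0.3479 0.1055] jaw 1.742 tilt 0.0016 open 0.0618 F [ 0.2 -0.2 -2.4] q [-0.76  0.48  0.11  1.78 -0.07  0.89  1.12]
twist [ 0.195  -0.0012  0.001 ] | dp after twist [ 0.0555 -0.2125  0.1868] | dp now-frame [ 0.0555 -0.2446  0.1422]
```

View pics/g2.png

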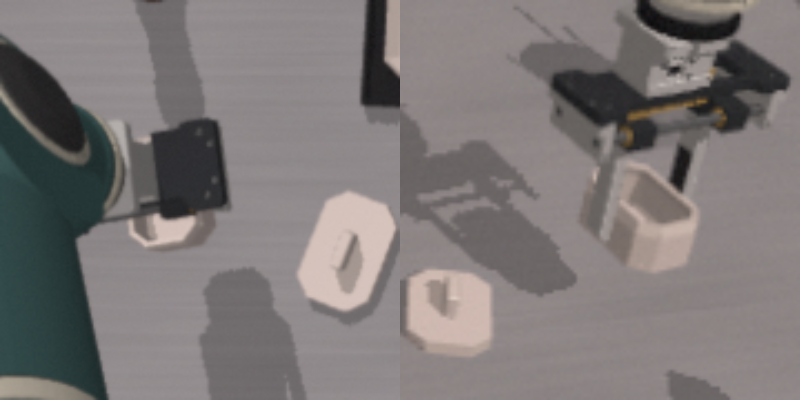

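Call:
move_arm --dp '[[0,0,0],[0,0,0],[0,-0.0236,0.0207],[0,-0.0236,0.0207],[0,-0.0236,0.0207],[0,-0.0236,0.0207],[0,-0.0236,0.0207],[0,-0.0236,0.0207],[0,-0.0236,0.0207],[0,-0.0236,0.0207],[0,-0.0236,0.0207],[0.02,0,0],[0.02,0,0],[0,0,0],[0,0,0]]' --twist '[[0.098,0,0],[0.097,0,0],[0,0,0],[0,0,0],[0,0,0],[0,0,0],[0,0,0],[0,0,0],[0,0,0],[0,0,0],[0,0,0],[0,0,0],[0,0,0],[0,0,0],[0,0,0]]' --gripper '[0.05,0.05,0.05,0.05,0.05,0.05,0.05,0.05,0.05,0.05,0.05,0.05,0.05,0.05,0.05]'

```text
clock: 7.92
ee_pos: [0.6632, 0.1322, 0.0666]
ee_rot: [0.008, 0.707, -0.008, 0.707]
wrist_force: [0.8, -0.7, -2.7]
opening: 0.0619
```

```bash
python3 plan.py .6634 .1310 .017 1.547
python3 - <<'E'
from h import *
f=grab("top");g=grab("scene"); np.savez("g3.npz",**g); np.savez("t3.npz",**f)
save(np.hstack([cv2.resize(f["image"][100:240,160:300],(400,400)),cv2.resize(g["image"][190:330,330:470],(400,400))]),"pics/g3.png")
E
```

```text
t 7.92 ee [0.6632 0.1322 0.0666] jaw 1.5479 tilt 0.0001 open 0.0619 F [ 0.8 -0.7 -2.7] q [-0.37  0.66  0.19  1.58 -0.15  0.91  1.41]
twist [ 0.0009 -0.     -0.    ] | dp after twist [ 0.0496 -0.0012  0.0002] | dp now-frame [ 0.0496 -0.0012  0.0002]
```

View pics/g3.png

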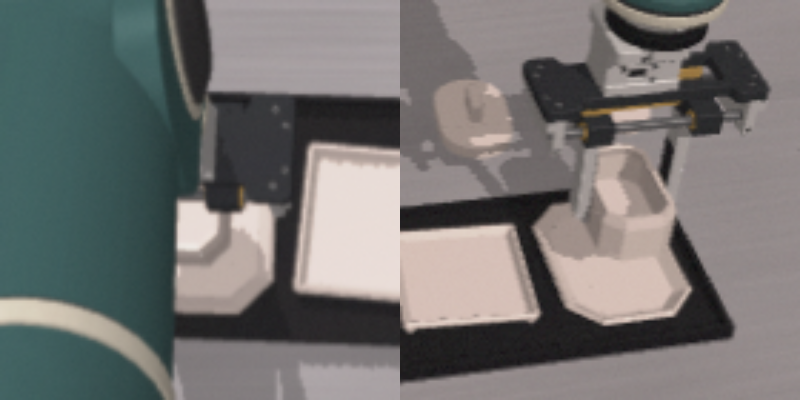

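Call:
move_arm --dp '[[0.02,-0.001,0],[0.015,0,0],[0.008,0,0],[0.003,0,0],[0.002,0,0],[0.001,0,0],[0,0,0],[0,0,0]]' --twist '[[0,0,0],[0,0,0],[0,0,0],[0,0,0],[0,0,0],[0,0,0],[0,0,0],[0,0,0]]' --gripper '[0.05,0.05,0.05,0.05,0.05,0.05,0.05,0.05]'

```text
clock: 9.02
ee_pos: [0.6635, 0.1305, 0.0177]
ee_rot: [0.008, 0.707, -0.008, 0.707]
wrist_force: [0.5, -0.3, -1.7]
opening: 0.0618
```

```bash
python3 plan.py .6634 .1310 .0155 1.547
```

```text
t 9.03 ee [0.6635 0.1305 0.0177] jaw 1.547 tilt 0.0004 open 0.0618 F [ 0.5 -0.3 -1.7] q [-0.36  0.72  0.18  1.6  -0.16  0.83  1.43]
twist [ 0.      0.0004 -0.    ] | dp after twist [ 0.0022  0.0005 -0.0001] | dp now-frame [ 0.0022  0.0005 -0.0001]
```

Call:
move_arm --dp '[[0.001,0,0],[0.0005,0,0],[0.0005,0,0],[0,0,0]]' --twist '[[0,0,0],[0,0,0],[0,0,0],[0,0,0]]' --gripper '[0.05,0.05,0.05,0.05]'

```text
clock: 9.52
ee_pos: [0.6633, 0.1305, 0.0156]
ee_rot: [0.008, 0.707, -0.008, 0.707]
wrist_force: [-1.4, 0.1, 0.2]
opening: 0.0616
```

```bash
python3 plan.py .6634 .1310 .0155 1.547
```

```text
t 9.53 ee [0.6633 0.1305 0.0156] jaw 1.547 tilt 0.0001 open 0.0616 F [-1.4  0.1  0.2] q [-0.36  0.72  0.18  1.6  -0.16  0.83  1.43]
twist [ 0.     -0.      0.0001] | dp after twist [0.0001 0.0005 0.    ] | dp now-frame [0.0001 0.0005 0.    ]
```

Call:
move_arm --dp '[[0,0,0],[0,0,0],[0,0,0],[-0.005,0,0],[-0.015,0,0],[-0.03,0,0],[-0.04,0,0],[-0.04,0,0],[0,0,0]]' --twist '[[0,0,0],[0,0,0],[0,0,0],[0,0,0],[0,0,0],[0,0,0],[0,0,0],[0,0,0],[0,0,0]]' --gripper '[0.072,0.072,0.072,0.074,0.074,0.074,0.07,0.06,0.05]'

```text
clock: 10.65
ee_pos: [0.6652, 0.1307, 0.1501]
ee_rot: [0.009, 0.705, -0.008, 0.709]
wrist_force: [-0.1, 0.2, -0.2]
opening: 0.0533
```

```bash
python3 plan.py .4365 .2180 .08 1.208
```

```text
t 10.65 ee [0.6652 0.1307 0.1501] jaw 1.5469 tilt 0.0062 open 0.0533 F [-0.1  0.2 -0.2] q [-0.38  0.57  0.21  1.53 -0.13  1.05  1.4 ]
twist [ 0.3389  0.0056 -0.0026] | dp after twist [ 0.0701  0.0004 -0.2447] | dp now-frame [ 0.0688  0.0817 -0.2311]
```

Call:
move_arm --dp '[[0,0,0],[0,0,0],[0,0,0],[0,0,-0.035],[0,0,-0.035],[0,0,-0.035],[0,0,-0.035],[0,0,-0.035],[0,0,-0.035],[0,0,-0.035],[0,0,0],[0,0,0]]' --twist '[[0.113,0,0],[0.113,0,0],[0.113,0,0],[0,0,0],[0,0,0],[0,0,0],[0,0,0],[0,0,0],[0,0,0],[0,0,0],[0,0,0],[0,0,0]]' --gripper '[0.05,0.05,0.05,0.05,0.05,0.05,0.05,0.05,0.05,0.05,0.05,0.05]'

```text
clock: 12.15
ee_pos: [0.4348, 0.2173, 0.1458]
ee_rot: [0.128, 0.695, -0.128, 0.696]
wrist_force: [0.3, 0.8, 0.1]
opening: 0.05
```

```bash
python3 plan.py .4365 .2180 .014 1.208
python3 - <<'E'
from h import *
f=grab("top");g=grab("scene"); np.savez("g4.npz",**g); np.savez("t4.npz",**f)
save(np.hstack([cv2.resize(f["image"][100:320,120:340],(400,400)),cv2.resize(g["image"][180:320,330:470],(400,400))]),"pics/g4.png")
from meas import *
c,sz,a,k=measure(f,230,175,.056,.046,.07); print(c,sz,a,k)
c,sz,a,k=measure(f,230,175,.041,-1,.095); print(c,sz,a,k)
E
```

```text
t 12.15 ee [0.4348 0.2173 0.1458] jaw 1.2079 tilt 0.0006 open 0.05 F [0.3 0.8 0.1] q [-0.75  0.25  0.25  2.02 -0.08  0.89  0.76]
twist [-0.0001  0.0005 -0.0004] | dp after twist [0.1318 0.0013 0.0013] | dp now-frame [0.1318 0.0012 0.0013]
[0.66054916 0.12840503] (0.09378718584775925, 0.05928361043334007) -0.025350230942301266 292
[0.65742606 0.12672795] (0.14274649322032928, 0.10779877007007599) -0.021384650921118187 3272
```

View pics/g4.png

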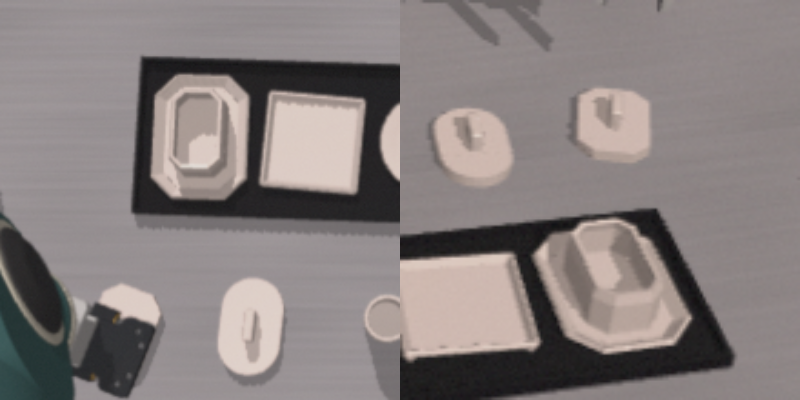

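Run:
```python
from meas import *
f=dict(np.load("top0.npz")); P=cloud(f)
# cover ridge
m=(np.abs(P[...,0]-.4365)<.04)&(np.abs(P[...,1]-.218)<.04)&(P[...,2]>.026)&(P[...,2]<.045)
v,u=np.nonzero(m); X=onplane(f,np.c_[u,v],.034)
print(len(v),X.mean(0),cv2.minAreaRect(X[:,:2].astype(np.float32)))
# cover outline: colour mask, local hull
img=f["image"].astype(int)
g=dict(np.load("g4.npz"))
for n,ff,z,h,lo in (("t4 dish",dict(np.load("t4.npz")),.056,.056,.046),):
  for lo in(.044,.048,.050,.052):
    c,sz,a,k=measure(ff,230,175,.056,lo,.07); print(lo,c,sz,a,k)
for lo in(.004,.007,.009):
    c,sz,a,k=measure(f,186,283,.012,lo,.075); print(lo,c,sz,a,k)
```

```text
111 [0.43758185 0.21761337 0.034     ] ((0.4374471604824066, 0.21725931763648987), (0.013347648084163666, 0.03547324240207672), 69.40029907226562)
0.044 [0.66057152 0.12827322] (0.0938434973359108, 0.059754379093647) -0.025601500191149817 327
0.048 [0.69183689 0.11006071] (0.04931186884641647, 0.018317554146051407) 0.6293900535825521 56
0.05 [0.64681983 0.10325047] (0.02062748558819294, 0.004057805519551039) 0.01935724880107892 20
0.052 [0.64628261 0.10476831] (0.0028641177341341972, 0.001459974329918623) -0.766855571412635 3
0.004 [0.4366557  0.21725678] (0.10488073527812958, 0.07527199387550354) -0.35768357337025325 1518
0.007 [0.43647644 0.21849334] (0.10366734117269516, 0.07310789823532104) -0.35907680609452797 1474
0.009 [0.43665755 0.21886912] (0.10370861738920212, 0.07234448939561844) -0.3626156145510251 1316
```

Run:
```python
from meas import *
t=dict(np.load("t4.npz"))
for lo in(.038,.041,.044,.046):
    c,sz,a,k=measure(t,230,175,.051,lo,.07); print(lo,c,sz,a,k)
f=dict(np.load("top0.npz"))
for lo in(.030,.032,.035,.037):
    c,sz,a,k=measure(f,119,260,.042,lo,.07); print(lo,c,sz,a,k)
```

```text
0.038 [0.66067851 0.12875381] (0.0962599366903305, 0.06132417544722557) 0.01880204629282467 412
0.041 [0.66065466 0.12870628] (0.09562201052904129, 0.061669278889894485) -0.0012869725967803447 381
0.044 [0.66174442 0.12909715] (0.0942775309085846, 0.06003079190850258) -0.025601500191149817 327
0.046 [0.66172189 0.12922959] (0.09422095119953156, 0.059557851403951645) -0.025350230942301266 292
0.03 [0.48235014 0.34781241] (0.09385515749454498, 0.062244515866041183) 0.17424415531348436 433
0.032 [0.48229173 0.34800416] (0.09317801147699356, 0.061981238424777985) 0.17148535345075766 404
0.035 [0.48248145 0.34812438] (0.09281276166439056, 0.06137174367904663) 0.1804913653090785 366
0.037 [0.4827508  0.34932745] (0.0912533849477768, 0.05958186835050583) 0.1917481976969504 308
```

Call:
move_arm --dp '[[0.04,0.0014,0.0018],[0.04,0,0],[0.025,0,0],[0.015,0,0],[0.006,0,0],[0.004,0,0],[0,0,0],[0,0,0]]' --twist '[[0,0,0],[0,0,0],[0,0,0],[0,0,0],[0,0,0],[0,0,0],[0,0,0],[0,0,0]]' --gripper '[0.05,0.05,0.05,0.05,0.05,0.05,0.05,0.05]'

```text
clock: 13.25
ee_pos: [0.4368, 0.2183, 0.016]
ee_rot: [0.128, 0.695, -0.127, 0.696]
wrist_force: [0.2, -1.3, -0.7]
opening: 0.0496
```

```bash
python3 plan.py .437 .2180 .0145 1.208
python3 - <<'E'
from h import *
f=grab("top");g=grab("scene"); np.savez("g4.npz",**g)
save(np.hstack([cv2.resize(f["image"][200:340,120:260],(400,400)),cv2.resize(g["image"][160:260,350:450],(400,400))]),"pics/g5.png")
E
```

```text
t 13.25 ee [0.4368 0.2183 0.016 ] jaw 1.208 tilt 0.0008 open 0.0496 F [ 0.2 -1.3 -0.7] q [-0.7   0.47  0.21  2.09 -0.17  0.6   0.83]
twist [-0.      0.0005 -0.0007] | dp after twist [ 0.0015 -0.0002  0.0003] | dp now-frame [ 0.0015 -0.0002  0.0003]
```

View pics/g5.png

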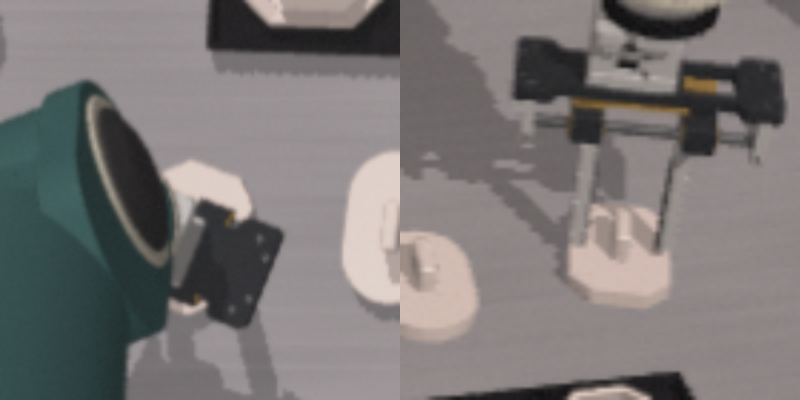

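The fingers straddle the ridge. I'll close and lift.

Call:
move_arm --dp '[[0.001,0,0],[0,0,0],[0,0,0],[0,0,0],[0,0,0],[0,0,0],[0,0,0],[0,0,0],[0,0,0]]' --twist '[[0,0,0],[0,0,0],[0,0,0],[0,0,0],[0,0,0],[0,0,0],[0,0,0],[0,0,0],[0,0,0]]' --gripper '[0.03,0.005,0.005,0.005,0.005,0.005,0.005,0.005,0.005]' --grip_force 25

```text
clock: 14.48
ee_pos: [0.4365, 0.2181, 0.0145]
ee_rot: [0.128, 0.695, -0.128, 0.696]
wrist_force: [0.1, 0.1, -0.5]
opening: 0.0115
```

Call:
move_arm --dp '[[-0.01,0,0],[-0.02,0,0],[-0.03,0,0],[-0.03,0,0],[-0.01,0,0],[0,0,0],[0,0,0]]' --twist '[[0,0,0],[0,0,0],[0,0,0],[0,0,0],[0,0,0],[0,0,0],[0,0,0]]' --gripper '[0.005,0.005,0.005,0.005,0.005,0.005,0.005]'

```text
clock: 15.35
ee_pos: [0.436, 0.2179, 0.1136]
ee_rot: [0.127, 0.696, -0.128, 0.695]
wrist_force: [0.4, 0.0, -1.6]
opening: 0.0116
```

```bash
python3 plan.py .6628 .1302 .1145 1.546
```

```text
t 15.35 ee [0.436  0.2179 0.1136] jaw 1.208 tilt 0.0014 open 0.0116 F [ 0.4  0.  -1.6] q [-0.74  0.3   0.25  2.04 -0.1   0.82  0.78]
twist [-0.338  -0.0009  0.001 ] | dp after twist [-0.0009 -0.082   0.2289] | dp now-frame [-0.0011 -0.0015  0.2431]
```

Call:
move_arm --dp '[[0,0,0],[0,0,0],[0,0,0],[0,-0.0102,0.0286],[0,-0.0102,0.0286],[0,-0.0102,0.0286],[0,-0.0102,0.0286],[0,-0.0102,0.0286],[0,-0.0102,0.0286],[0,-0.0102,0.0286],[0,-0.0102,0.0286],[0,0,0],[0,0,0],[0,0,0]]' --twist '[[-0.113,0,0],[-0.113,0,0],[-0.112,0,0],[0,0,0],[0,0,0],[0,0,0],[0,0,0],[0,0,0],[0,0,0],[0,0,0],[0,0,0],[0,0,0],[0,0,0],[0,0,0]]' --gripper '[0.005,0.005,0.005,0.005,0.005,0.005,0.005,0.005,0.005,0.005,0.005,0.005,0.005,0.005]'

```text
clock: 17.1
ee_pos: [0.6624, 0.1314, 0.1141]
ee_rot: [0.009, 0.707, -0.008, 0.707]
wrist_force: [-0.5, -0.0, -0.2]
opening: 0.0118
```

```bash
python3 plan.py .6628 .1302 .075 1.546;  python3 - <<'E'
from h import *
f=grab("top");g=grab("scene"); np.savez("g6.npz",**g);np.savez("t6.npz",**f)
save(np.hstack([cv2.resize(f["image"][100:240,160:300],(400,400)),cv2.resize(g["image"][200:320,350:470],(400,400))]),"pics/g6.png")
E
```

```text
t 17.1 ee [0.6624 0.1314 0.1141] jaw 1.5468 tilt 0.0009 open 0.0118 F [-0.5 -0.  -0.2] q [-0.4   0.6   0.22  1.56 -0.15  0.99  1.42]
twist [ 0.0008 -0.0009  0.    ] | dp after twist [ 0.0391 -0.0012  0.0004] | dp now-frame [ 0.0391 -0.0012  0.0005]
```

View pics/g6.png

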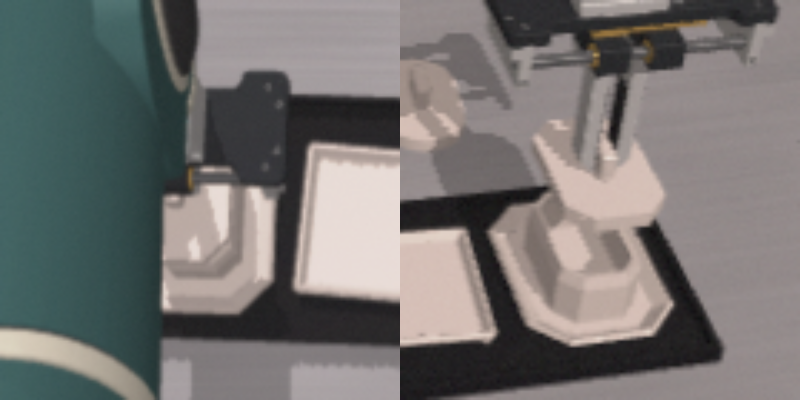

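Run:
```python
from meas import *
for n in("g6","t6"):
    g=dict(np.load(n+".npz")); P=cloud(g)
    m=(np.abs(P[...,0]-.662)<.06)&(np.abs(P[...,1]-.131)<.05)&(P[...,2]>.104)&(P[...,2]<.118)&(g["image"].min(-1)>120)
    k,l,s,_=cv2.connectedComponentsWithStats(m.astype(np.uint8)); 
    m=l==1+np.argmax(s[1:,4])
    X=P[m]; A=np.c_[X[:,:2]-[.662,.131],np.ones(len(X))]; c,res,_,_=np.linalg.lstsq(A,X[:,2],rcond=None)
    r=X[:,2]-A@c; ok=abs(r)<.003; c,_,_,_=np.linalg.lstsq(A[ok],X[ok,2],rcond=None)
    print(n,m.sum(),ok.sum(),"plane",c.round(4),"x",X[:,0].min(),X[:,0].max(),"y",X[:,1].min(),X[:,1].max())
    v,u=np.nonzero(m); Y=onplane(g,np.c_[u,v],.1115); print(Y.min(0),Y.max(0))
```

```text
g6 676 611 plane [-0.0096  0.0069  0.112 ] x 0.6110637397791787 0.7188705022357018 y 0.09337799327417926 0.16785864908348022
[0.61007006 0.09125556 0.1115    ] [0.72418967 0.16625539 0.1115    ]
t6 524 443 plane [-0.014   0.0015  0.1107] x 0.6085698058483208 0.6604917413617271 y 0.09568478829764561 0.14077190042980986
[0.60911726 0.0953122  0.1115    ] [0.6600186 0.1400348 0.1115   ]
```

Call:
move_arm --dp '[[0.02,-0.0012,0],[0.015,0,0],[0.008,0,0],[0.003,0,0],[0,0,0],[0,0,0]]' --twist '[[0,0,0],[0,0,0],[0,0,0],[0,0,0],[0,0,0],[0,0,0]]' --gripper '[0.005,0.005,0.005,0.005,0.005,0.005]'

```text
clock: 17.95
ee_pos: [0.6634, 0.1297, 0.0689]
ee_rot: [0.009, 0.707, -0.009, 0.707]
wrist_force: [-1.3, 0.3, -2.0]
opening: 0.0117
```

```bash
python3 plan.py .6625 .1302 .0575 1.546;  python3 - <<'E'
from h import *
f=grab("top");g=grab("scene"); np.savez("g7.npz",**g);np.savez("t7.npz",**f)
save(np.hstack([cv2.resize(f["image"][130:230,190:290],(400,400)),cv2.resize(g["image"][220:320,360:460],(400,400))]),"pics/g7.png")
E
```

```text
t 17.95 ee [0.6634 0.1297 0.0689] jaw 1.546 tilt 0.0007 open 0.0117 F [-1.3  0.3 -2. ] q [-0.39  0.66  0.21  1.59 -0.16  0.92  1.43]
twist [-0.      0.0007 -0.0001] | dp after twist [ 0.0114  0.0005 -0.0009] | dp now-frame [ 0.0114  0.0005 -0.001 ]
```

View pics/g7.png

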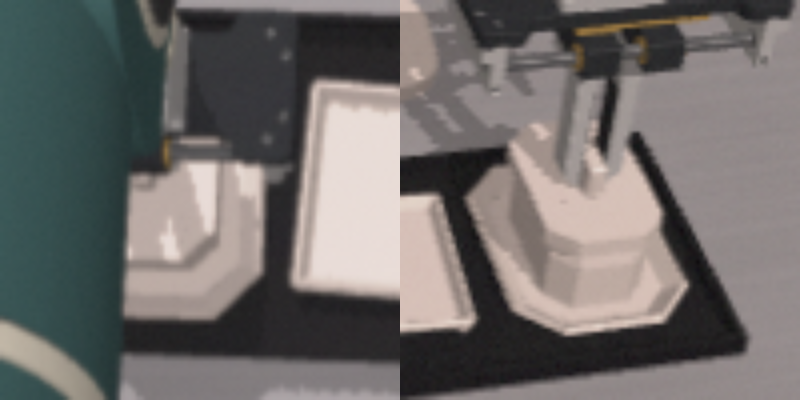

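Call:
move_arm --dp '[[0.002,0,0],[0.002,0,0],[0.002,0,0],[0,0,0]]' --twist '[[0,0,0],[0,0,0],[0,0,0],[0,0,0]]' --gripper '[0.005,0.005,0.005,0.005]'

```text
clock: 18.55
ee_pos: [0.663, 0.1296, 0.0622]
ee_rot: [0.009, 0.707, -0.009, 0.707]
wrist_force: [0.6, 1.5, -1.8]
opening: 0.012
```

Call:
move_arm --dp '[[0.0015,0,0],[0.0015,0,0],[0,0,0],[0,0,0]]' --twist '[[0,0,0],[0,0,0],[0,0,0],[0,0,0]]' --gripper '[0.005,0.005,0.005,0.005]'

```text
clock: 19.05
ee_pos: [0.6632, 0.1296, 0.0595]
ee_rot: [0.009, 0.707, -0.009, 0.707]
wrist_force: [0.4, -0.0, -1.6]
opening: 0.0119
```

Call:
move_arm --dp '[[0.001,0,0],[0.0005,0,0],[0.0005,0,0],[0,0,0]]' --twist '[[0,0,0],[0,0,0],[0,0,0],[0,0,0]]' --gripper '[0.005,0.005,0.005,0.005]'

```text
clock: 19.55
ee_pos: [0.6632, 0.1296, 0.0575]
ee_rot: [0.009, 0.707, -0.009, 0.707]
wrist_force: [-0.5, 0.2, -1.2]
opening: 0.0116
```

```bash
python3 plan.py .6625 .1302 .0575 1.546
```

```text
t 19.55 ee [0.6632 0.1296 0.0575] jaw 1.546 tilt 0.0001 open 0.0116 F [-0.5  0.2 -1.2] q [-0.38  0.67  0.21  1.59 -0.17  0.9   1.43]
twist [0.     0.0001 0.0001] | dp after twist [ 0.      0.0005 -0.0007] | dp now-frame [ 0.      0.0005 -0.0007]
```

Call:
move_arm --dp '[[0.0005,0,0],[0.0003,0,0],[0,0,0],[0,0,0],[0,0,0],[0,0,0],[-0.01,0,0],[-0.03,0,0],[-0.04,0,0],[-0.02,0,0],[0,0,0]]' --twist '[[0,0,0],[0,0,0],[0,0,0],[0,0,0],[0,0,0],[0,0,0],[0,0,0],[0,0,0],[0,0,0],[0,0,0],[0,0,0]]' --gripper '[0.005,0.005,0.005,0.03,0.04,0.04,0.04,0.05,0.07,0.094,0.094]'

```text
clock: 20.92
ee_pos: [0.6638, 0.1298, 0.1582]
ee_rot: [0.009, 0.706, -0.009, 0.708]
wrist_force: [-0.2, -0.1, -1.2]
opening: 0.077
```

```bash
python3 plan.py .439 -.2255 .15 2.0325
python3 - <<'E'
from h import *
f=grab("top");g=grab("scene"); np.savez("g8.npz",**g);np.savez("t8.npz",**f)
save(np.hstack([cv2.resize(f["image"][130:230,190:290],(400,400)),cv2.resize(g["image"][220:320,360:460],(400,400))]),"pics/g8.png")
E
```

```text
t 20.93 ee [0.6638 0.1298 0.1582] jaw 1.5461 tilt 0.0024 open 0.077 F [-0.2 -0.1 -1.2] q [-0.4   0.56  0.23  1.53 -0.14  1.07  1.41]
twist [-4.864e-01  2.400e-03 -1.000e-04] | dp after twist [ 0.0082 -0.218  -0.3595] | dp now-frame [ 0.0074 -0.3608 -0.2159]
```

View pics/g8.png

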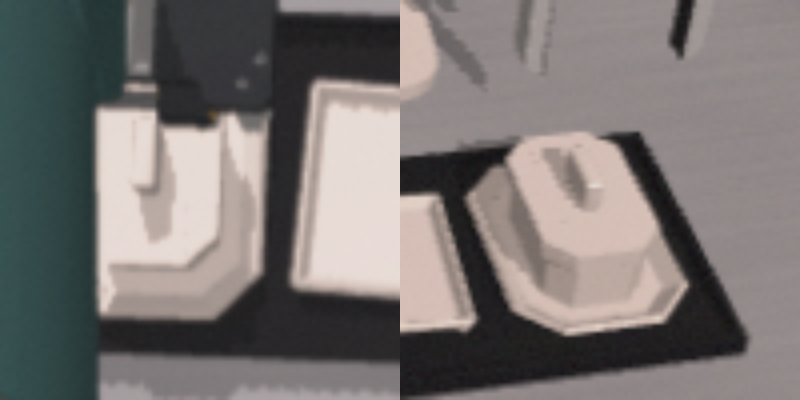

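The cover looks fully seated (scene crop, dish at (590,220)). The square pot is next.

Call:
move_arm --dp '[[0,0,0],[0,0,0],[0,0,0],[0,0,0],[0,-0.0182,-0.03],[0,-0.0182,-0.03],[0,-0.0182,-0.03],[0,-0.0182,-0.03],[0,-0.0182,-0.03],[0,-0.0182,-0.03],[0,-0.0182,-0.03],[0,-0.0182,-0.03],[0,-0.0182,-0.03],[0,-0.0182,-0.03],[0,-0.0182,-0.03],[0,-0.0182,-0.03],[0,0,0],[0,0,0]]' --twist '[[-0.122,0,0],[-0.122,0,0],[-0.122,0,0],[-0.121,0,0],[0,0,0],[0,0,0],[0,0,0],[0,0,0],[0,0,0],[0,0,0],[0,0,0],[0,0,0],[0,0,0],[0,0,0],[0,0,0],[0,0,0],[0,0,0],[0,0,0]]' --gripper '[0.094,0.094,0.094,0.094,0.094,0.094,0.094,0.094,0.094,0.094,0.094,0.094,0.094,0.094,0.094,0.094,0.094,0.094]'

```text
clock: 23.28
ee_pos: [0.4383, -0.2256, 0.156]
ee_rot: [-0.162, 0.689, 0.162, 0.688]
wrist_force: [0.8, 0.7, -0.6]
opening: 0.0938
```

```bash
python3 plan.py .439 -.2257 .01 2.0325
python3 - <<'E'
from meas import *
f=grab("top");g=grab("scene"); np.savez("g9.npz",**g);np.savez("t9.npz",**f)
save(np.hstack([cv2.resize(f["image"][130:330,190:390],(400,400)),cv2.resize(g["image"][200:320,350:470],(400,400))]),"pics/g9.png")
P=cloud(f)
for (u,v,h,lo,r) in ((230,175,.055,.046,.075),): print(measure(f,u,v,h,lo,r,hi=.066))
m=(np.abs(P[...,0]-.662)<.04)&(np.abs(P[...,1]-.13)<.04)&(P[...,2]>.068)&(P[...,2]<.09)
v,u=np.nonzero(m); X=onplane(f,np.c_[u,v],.077); print(len(v),cv2.minAreaRect(X[:,:2].astype(np.float32)),np.percentile(P[m][:,2],[50,90]))
m=(np.abs(P[...,0]-.662)<.045)&(np.abs(P[...,1]-.13)<.025)&(P[...,2]>.046)&(P[...,2]<.064)
X=P[m]; A=np.c_[X[:,:2]-[.662,.13],np.ones(len(X))]; print("plane",np.linalg.lstsq(A,X[:,2],rcond=None)[0])
E
```

```text
t 23.27 ee [ 0.4383 -0.2256  0.156 ] jaw 2.0334 tilt 0.0012 open 0.0938 F [ 0.8  0.7 -0.6] q [ 0.17  0.25  0.28  1.99 -0.08  0.91  2.53]
twist [ 0.0009 -0.0007 -0.0009] | dp after twist [ 0.146  -0.0004  0.0006] | dp now-frame [ 0.146  -0.0005  0.0007]
(array([0.66176307, 0.12884283]), (0.10748238116502762, 0.07286208122968674), np.float64(-0.02273074569409861), 1567)
117 ((0.6614519953727722, 0.12858574092388153), (0.03475293144583702, 0.011992054060101509), 1.2883429527282715) [0.07590916 0.07847704]
plane [0.00126958 0.00099851 0.05448651]
```

View pics/g9.png

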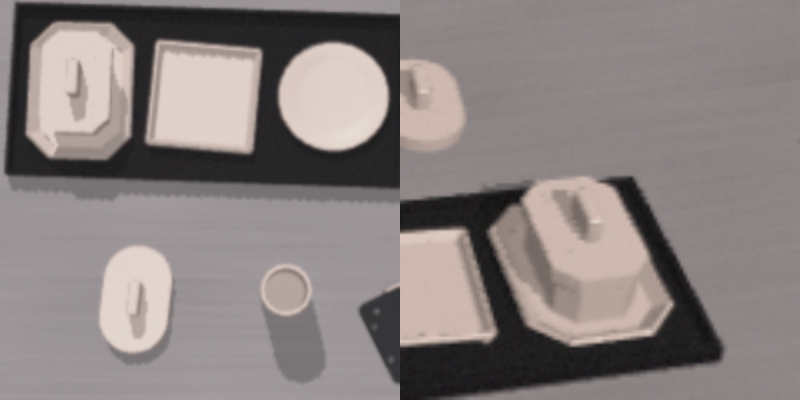

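Call:
move_arm --dp '[[0.04,0,0],[0.04,0,0],[0.03,0,0],[0.02,0,0],[0.01,0,0],[0.006,0,0],[0,0,0],[0,0,0]]' --twist '[[0,0,0],[0,0,0],[0,0,0],[0,0,0],[0,0,0],[0,0,0],[0,0,0],[0,0,0]]' --gripper '[0.094,0.094,0.094,0.094,0.094,0.094,0.094,0.094]'

```text
clock: 24.38
ee_pos: [0.4387, -0.2265, 0.0113]
ee_rot: [-0.162, 0.688, 0.162, 0.689]
wrist_force: [0.1, 0.3, 0.3]
opening: 0.0941
```

```bash
python3 plan.py .439 -.2257 .01 2.0325
python3 - <<'E'
from h import *
f=grab("top");g=grab("scene")
save(np.hstack([cv2.resize(f["image"][220:340,340:460],(400,400)),cv2.resize(g["image"][170:270,200:300],(400,400))]),"pics/g10.png")
E
```

```text
t 24.38 ee [ 0.4387 -0.2265  0.0113] jaw 2.033 tilt 0.0009 open 0.0941 F [0.1 0.3 0.3] q [ 0.23  0.49  0.22  2.08 -0.18  0.59  2.61]
twist [0.0005 0.0006 0.0007] | dp after twist [0.0013 0.0005 0.0006] | dp now-frame [0.0013 0.0005 0.0006]
```

View pics/g10.png

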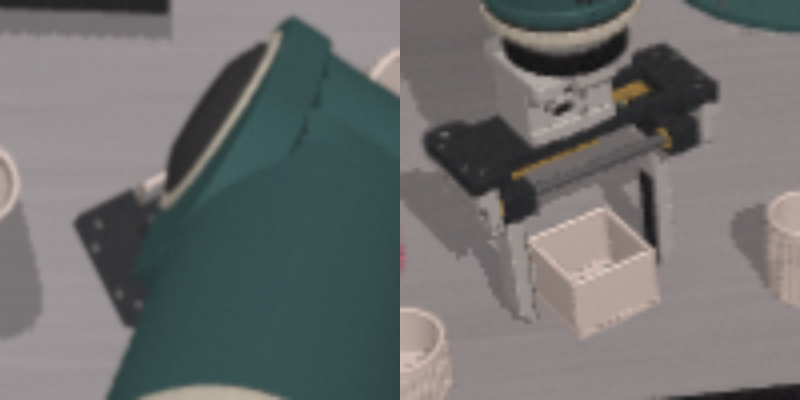

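The fingers straddle the square pot, so I'll close and lift.

Call:
move_arm --dp '[[0,0,0],[0,0,0],[0,0,0],[0,0,0],[0,0,0],[0,0,0],[0,0,0]]' --twist '[[0,0,0],[0,0,0],[0,0,0],[0,0,0],[0,0,0],[0,0,0],[0,0,0]]' --gripper '[0.05,0.05,0.05,0.05,0.05,0.05,0.05]' --grip_force 20

```text
clock: 25.35
ee_pos: [0.4383, -0.2264, 0.0107]
ee_rot: [-0.162, 0.688, 0.162, 0.688]
wrist_force: [-0.8, 0.9, 1.9]
opening: 0.0618
```

Call:
move_arm --dp '[[-0.01,0,0],[-0.02,0,0],[-0.03,0,0],[-0.03,0,0],[-0.01,0,0],[0,0,0],[0,0,0]]' --twist '[[0,0,0],[0,0,0],[0,0,0],[0,0,0],[0,0,0],[0,0,0],[0,0,0]]' --gripper '[0.05,0.05,0.05,0.05,0.05,0.05,0.05]'

```text
clock: 26.22
ee_pos: [0.4378, -0.2261, 0.1097]
ee_rot: [-0.162, 0.689, 0.162, 0.688]
wrist_force: [0.1, 0.1, -2.7]
opening: 0.0617
```

```bash
python3 plan.py .6575 .0010 .11 1.481
```

```text
t 26.23 ee [ 0.4378 -0.2261  0.1097] jaw 2.0331 tilt 0.0014 open 0.0617 F [ 0.1  0.1 -2.7] q [ 0.18  0.31  0.27  2.03 -0.11  0.81  2.55]
twist [ 0.5521 -0.0013 -0.0006] | dp after twist [-0.0003  0.2459  0.1984] | dp now-frame [-0.0005  0.1053  0.2979]
```

Call:
move_arm --dp '[[0,0,0],[0,0,0],[0,0,0],[0,0,0],[0,0.0246,0.0198],[0,0.0246,0.0198],[0,0.0246,0.0198],[0,0.0246,0.0198],[0,0.0246,0.0198],[0,0.0246,0.0198],[0,0.0246,0.0198],[0,0.0246,0.0198],[0,0.0246,0.0198],[0,0.0246,0.0198],[0.02,0,0],[0.02,0,0],[0,0,0],[0,0,0]]' --twist '[[0.138,0,0],[0.138,0,0],[0.138,0,0],[0.138,0,0],[0,0,0],[0,0,0],[0,0,0],[0,0,0],[0,0,0],[0,0,0],[0,0,0],[0,0,0],[0,0,0],[0,0,0],[0,0,0],[0,0,0],[0,0,0],[0,0,0]]' --gripper '[0.05,0.05,0.05,0.05,0.05,0.05,0.05,0.05,0.05,0.05,0.05,0.05,0.05,0.05,0.05,0.05,0.05,0.05]'

```text
clock: 28.48
ee_pos: [0.6575, 0.0002, 0.0709]
ee_rot: [0.032, 0.706, -0.032, 0.706]
wrist_force: [0.5, 0.2, -1.6]
opening: 0.0616
```

```bash
python3 plan.py .6575 .0010 .0197 1.481
python3 - <<'E'
from h import *
f=grab("top");g=grab("scene")
save(np.hstack([cv2.resize(f["image"][110:250,220:360],(400,400)),cv2.resize(g["image"][200:320,290:410],(400,400))]),"pics/g11.png")
E
```

```text
t 28.48 ee [6.575e-01 2.000e-04 7.090e-02] jaw 1.4801 tilt 0.0002 open 0.0616 F [ 0.5  0.2 -1.6] q [-0.24  0.63  0.28  1.64 -0.21  0.9   1.59]
twist [-0.0009  0.      0.0002] | dp after twist [ 0.0512  0.0008 -0.0001] | dp now-frame [ 0.0512  0.0008 -0.0001]
```

View pics/g11.png

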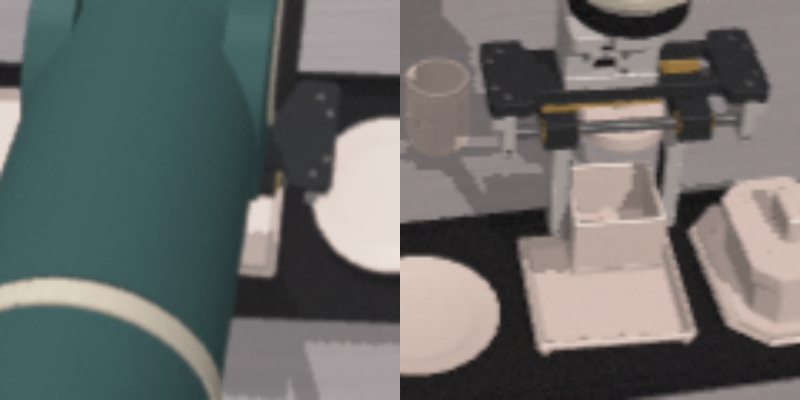

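Call:
move_arm --dp '[[0.02,0.0005,0],[0.015,0,0],[0.009,0,0],[0.003,0,0],[0.001,0,0],[0.001,0,0],[0,0,0],[0,0,0]]' --twist '[[0,0,0],[0,0,0],[0,0,0],[0,0,0],[0,0,0],[0,0,0],[0,0,0],[0,0,0]]' --gripper '[0.05,0.05,0.05,0.05,0.05,0.05,0.05,0.05]'

```text
clock: 29.58
ee_pos: [0.6577, 0.0014, 0.0219]
ee_rot: [0.032, 0.706, -0.032, 0.707]
wrist_force: [0.3, 0.9, -1.6]
opening: 0.0619
```

```bash
python3 plan.py .6575 .0010 .0197 1.481
```

```text
t 29.57 ee [0.6577 0.0014 0.0219] jaw 1.4811 tilt 0.0004 open 0.0619 F [ 0.3  0.9 -1.6] q [-0.23  0.7   0.26  1.66 -0.23  0.82  1.61]
twist [0.0001 0.0004 0.    ] | dp after twist [ 0.0022 -0.0004 -0.0002] | dp now-frame [ 0.0022 -0.0004 -0.0002]
```

Call:
move_arm --dp '[[0.001,0,0],[0.0005,0,0],[0.0005,0,0],[0,0,0]]' --twist '[[0,0,0],[0,0,0],[0,0,0],[0,0,0]]' --gripper '[0.05,0.05,0.05,0.05]'

```text
clock: 30.08
ee_pos: [0.6576, 0.0014, 0.0198]
ee_rot: [0.032, 0.706, -0.032, 0.706]
wrist_force: [-1.5, 0.2, 1.5]
opening: 0.062
```

Call:
move_arm --dp '[[0,0,0],[0,0,0],[0,0,0],[-0.005,0,0],[-0.015,0,0],[-0.03,0,0],[-0.04,0,0],[-0.04,0,0],[0,0,0]]' --twist '[[0,0,0],[0,0,0],[0,0,0],[0,0,0],[0,0,0],[0,0,0],[0,0,0],[0,0,0],[0,0,0]]' --gripper '[0.074,0.074,0.074,0.076,0.08,0.094,0.094,0.094,0.094]'

```text
clock: 31.2
ee_pos: [0.6594, 0.0012, 0.1541]
ee_rot: [0.032, 0.704, -0.032, 0.709]
wrist_force: [0.3, 0.4, -0.9]
opening: 0.0937
```

```bash
python3 plan.py .5047 -.3522 .15 .9
python3 - <<'E'
from h import *
f=grab("top");g=grab("scene"); np.savez("t12.npz",**f)
save(np.hstack([cv2.resize(f["image"][200:340,420:560],(400,400)),cv2.resize(g["image"][200:320,290:410],(400,400))]),"pics/g12.png")
E
```

```text
t 31.2 ee [0.6594 0.0012 0.1541] jaw 1.4808 tilt 0.0061 open 0.0937 F [ 0.3  0.4 -0.9] q [-0.26  0.54  0.3   1.58 -0.18  1.04  1.57]
twist [ 0.5808  0.0055 -0.0026] | dp after twist [ 0.0041 -0.373   0.0985] | dp now-frame [ 0.003  -0.3659 -0.1224]
```

View pics/g12.png

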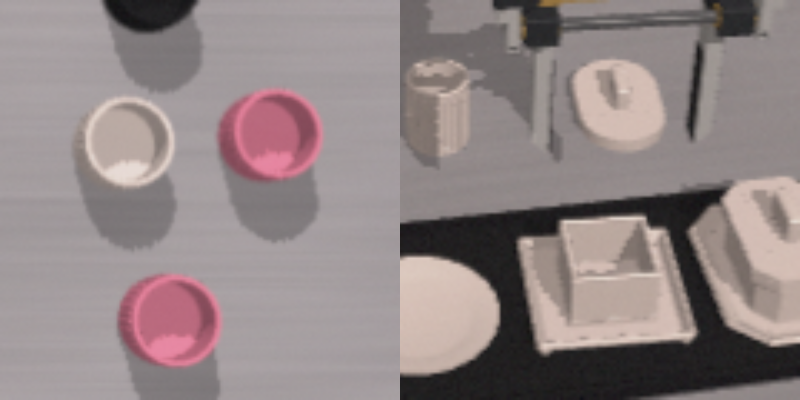

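The white ramekin is at crop (130,140), pixel (465,249), clear of the pink and black ones. The square pot sits well on its plate.

Call:
move_arm --dp '[[0,0,0],[0,0,0],[0,0,0],[0,0,0],[0,-0.0339,0.009],[0,-0.0339,0.009],[0,-0.0339,0.009],[0,-0.0339,0.009],[0,-0.0339,0.009],[0,-0.0339,0.009],[0,-0.0339,0.009],[0,-0.0339,0.009],[0,-0.0339,0.009],[0,-0.0339,0.009],[0,-0.0339,0.009],[0,0,0],[0,0,0]]' --twist '[[0.145,0,0],[0.145,0,0],[0.145,0,0],[0.145,0,0],[0,0,0],[0,0,0],[0,0,0],[0,0,0],[0,0,0],[0,0,0],[0,0,0],[0,0,0],[0,0,0],[0,0,0],[0,0,0],[0,0,0],[0,0,0]]' --gripper '[0.094,0.094,0.094,0.094,0.094,0.094,0.094,0.094,0.094,0.094,0.094,0.094,0.094,0.094,0.094,0.094,0.094]'

```text
clock: 33.42
ee_pos: [0.5038, -0.3516, 0.1491]
ee_rot: [0.232, 0.668, -0.232, 0.667]
wrist_force: [0.3, 0.0, 0.3]
opening: 0.094
```

```bash
python3 plan.py .5047 -.3522 .01 .9
python3 - <<'E'
from meas import *
f=dict(np.load("t12.npz"))
for lo in(.028,.031,.034): print(measure(f,465,250,.040,lo,.05,shape="circ"))
E
```

```text
t 33.42 ee [ 0.5038 -0.3516  0.1491] jaw 0.9014 tilt 0.0011 open 0.094 F [0.3 0.  0.3] q [ 0.18  0.5   0.51  1.71 -0.28  1.01  1.69]
twist [ 0.0014 -0.0011 -0.0001] | dp after twist [1.391e-01 1.000e-04 1.100e-03] | dp now-frame [1.391e-01 1.000e-04 1.200e-03]
(array([ 0.50319433, -0.35054639]), 0.0679754987359047, None, 272)
(array([ 0.50470775, -0.35085776]), 0.0666983500123024, None, 247)
(array([ 0.50318485, -0.35141057]), 0.06630434840917587, None, 216)
```

Call:
move_arm --dp '[[0.04,0,0.0005],[0.04,0,0],[0.03,0,0],[0.015,0,0],[0.009,0,0],[0.005,0,0],[0,0,0],[0,0,0]]' --twist '[[0,0,0],[0,0,0],[0,0,0],[0,0,0],[0,0,0],[0,0,0],[0,0,0],[0,0,0]]' --gripper '[0.094,0.094,0.094,0.094,0.094,0.094,0.094,0.094]'

```text
clock: 34.42
ee_pos: [0.5044, -0.353, 0.0114]
ee_rot: [0.232, 0.667, -0.232, 0.668]
wrist_force: [-0.4, 0.5, 0.6]
opening: 0.0939
```

```bash
python3 plan.py .504 -.352 .01 .9
python3 - <<'E'
from h import *
f=grab("top");g=grab("scene")
save(np.hstack([cv2.resize(f["image"][190:330,400:540],(400,400)),cv2.resize(g["image"][190:310,140:260],(400,400))]),"pics/g13.png")
E
```

```text
t 34.42 ee [ 0.5044 -0.353   0.0114] jaw 0.901 tilt 0.001 open 0.0939 F [-0.4  0.5  0.6] q [ 0.25  0.68  0.43  1.78 -0.38  0.77  1.77]
twist [ 0.001   0.0009 -0.0001] | dp after twist [ 0.0014  0.0005 -0.0009] | dp now-frame [ 0.0014  0.0005 -0.0009]
```

View pics/g13.png

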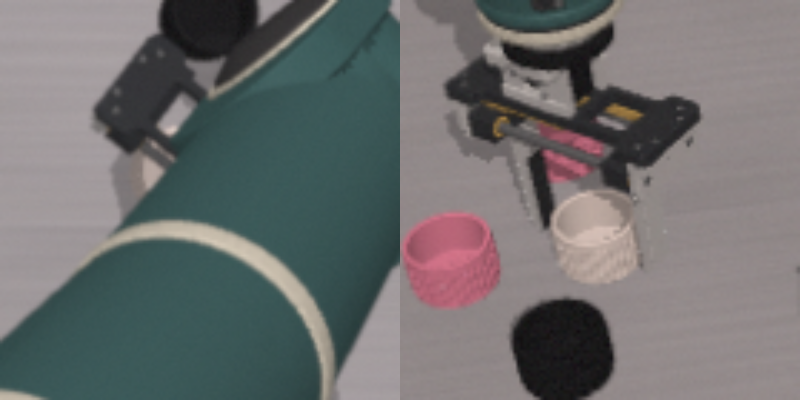

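The fingers straddle the white ramekin at crop (595,235), clear of the decoys. I'll close and lift.

Call:
move_arm --dp '[[0,0,0],[0,0,0],[0,0,0],[0,0,0],[0,0,0],[0,0,0],[0,0,0]]' --twist '[[0,0,0],[0,0,0],[0,0,0],[0,0,0],[0,0,0],[0,0,0],[0,0,0]]' --gripper '[0.05,0.05,0.05,0.05,0.05,0.05,0.05]' --grip_force 20

```text
clock: 35.4
ee_pos: [0.5041, -0.3527, 0.0107]
ee_rot: [0.232, 0.668, -0.232, 0.668]
wrist_force: [-0.0, 0.7, 1.3]
opening: 0.0643
```

Call:
move_arm --dp '[[-0.01,0,0],[-0.02,0,0],[-0.03,0,0],[-0.03,0,0],[-0.01,0,0],[0,0,0],[0,0,0]]' --twist '[[0,0,0],[0,0,0],[0,0,0],[0,0,0],[0,0,0],[0,0,0],[0,0,0]]' --gripper '[0.05,0.05,0.05,0.05,0.05,0.05,0.05]'

```text
clock: 36.28
ee_pos: [0.5037, -0.3524, 0.1098]
ee_rot: [0.232, 0.668, -0.232, 0.667]
wrist_force: [-1.1, 0.2, -1.5]
opening: 0.0643
```

```bash
python3 plan.py .6580 -.1345 .11 .9
```

```text
t 36.27 ee [ 0.5037 -0.3524  0.1098] jaw 0.901 tilt 0.0013 open 0.0643 F [-1.1  0.2 -1.5] q [ 0.2   0.55  0.49  1.74 -0.31  0.94  1.71]
twist [ 0.001  -0.0013  0.0002] | dp after twist [-2.000e-04  2.666e-01 -1.450e-02] | dp now-frame [-0.0003  0.2666 -0.0143]
```

Call:
move_arm --dp '[[0,0.0296,-0.0016],[0,0.0296,-0.0016],[0,0.0296,-0.0016],[0,0.0296,-0.0016],[0,0.0296,-0.0016],[0,0.0296,-0.0016],[0,0.0296,-0.0016],[0,0.0296,-0.0016],[0,0.0296,-0.0016],[0.02,0,0],[0.02,0,0],[0,0,0],[0,0,0]]' --twist '[[0,0,0],[0,0,0],[0,0,0],[0,0,0],[0,0,0],[0,0,0],[0,0,0],[0,0,0],[0,0,0],[0,0,0],[0,0,0],[0,0,0],[0,0,0]]' --gripper '[0.05,0.05,0.05,0.05,0.05,0.05,0.05,0.05,0.05,0.05,0.05,0.05,0.05]'

```text
clock: 37.9
ee_pos: [0.658, -0.1358, 0.0708]
ee_rot: [0.233, 0.668, -0.233, 0.668]
wrist_force: [-0.0, 0.9, -1.1]
opening: 0.0641
```

```bash
python3 plan.py .6578 -.1345 .0197 .9
python3 - <<'E'
from h import *
f=grab("top");g=grab("scene")
save(np.hstack([cv2.resize(f["image"][110:250,290:430],(400,400)),cv2.resize(g["image"][210:330,240:360],(400,400))]),"pics/g14.png")
E
```

```text
t 37.9 ee [ 0.658  -0.1358  0.0708] jaw 0.9 tilt 0.0004 open 0.0641 F [-0.   0.9 -1.1] q [-0.14  0.68  0.43  1.6  -0.33  0.94  1.31]
twist [0.     0.0001 0.0004] | dp after twist [ 0.0511  0.0009 -0.001 ] | dp now-frame [ 0.0511  0.0009 -0.001 ]
```

View pics/g14.png

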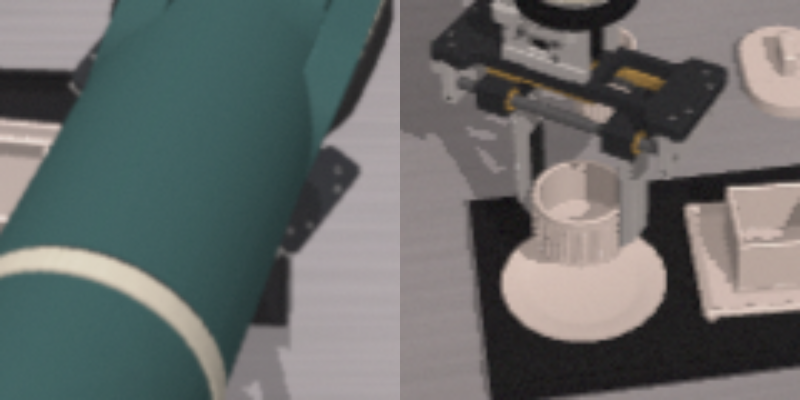

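Call:
move_arm --dp '[[0.02,0.0005,0],[0.015,0,0],[0.009,0,0],[0.003,0,0],[0.001,0,0],[0.001,0,0],[0,0,0],[0,0,0]]' --twist '[[0,0,0],[0,0,0],[0,0,0],[0,0,0],[0,0,0],[0,0,0],[0,0,0],[0,0,0]]' --gripper '[0.05,0.05,0.05,0.05,0.05,0.05,0.05,0.05]'

```text
clock: 39.0
ee_pos: [0.6587, -0.1345, 0.0219]
ee_rot: [0.232, 0.668, -0.232, 0.668]
wrist_force: [0.6, -0.0, -2.5]
opening: 0.0648
```

Call:
move_arm --dp '[[0.001,0,0],[0.0005,0,0],[0.0005,0,0],[0,0,0]]' --twist '[[0,0,0],[0,0,0],[0,0,0],[0,0,0]]' --gripper '[0.05,0.05,0.05,0.05]'

```text
clock: 39.5
ee_pos: [0.6585, -0.1345, 0.0198]
ee_rot: [0.232, 0.668, -0.232, 0.668]
wrist_force: [-0.0, 0.6, 0.4]
opening: 0.0646
```

```bash
python3 plan.py .6578 -.1345 .0197 .9
```

```text
t 39.5 ee [ 0.6585 -0.1345  0.0198] jaw 0.9011 tilt 0.0 open 0.0646 F [-0.   0.6  0.4] q [-0.12  0.74  0.41  1.62 -0.36  0.85  1.33]
twist [ 0.0011  0.     -0.    ] | dp after twist [ 0.0001 -0.0004 -0.0006] | dp now-frame [ 0.0001 -0.0004 -0.0006]
```

Down on the saucer. I'll release, rise and back off clear of the tray.

Call:
move_arm --dp '[[0,0,0],[0,0,0],[0,0,0],[-0.005,0,0],[-0.015,0,0],[-0.03,0,0],[-0.04,0,0],[-0.04,0,0],[-0.03,-0.03,0],[0,-0.04,0],[0,-0.04,0],[0,-0.04,0],[0,-0.04,0],[0,-0.04,0],[0,0,0],[0,0,0]]' --twist '[[0,0,0],[0,0,0],[0,0,0],[0,0,0],[0,0,0],[0,0,0],[0,0,0],[0,0,0],[0,0,0],[0,0,0],[0,0,0],[0,0,0],[0,0,0],[0,0,0],[0,0,0],[0,0,0]]' --gripper '[0.074,0.074,0.074,0.076,0.08,0.09,0.09,0.09,0.09,0.09,0.09,0.09,0.09,0.09,0.09,0.09]'

```text
clock: 41.5
ee_pos: [0.5162, -0.3145, 0.1805]
ee_rot: [0.232, 0.668, -0.232, 0.668]
wrist_force: [1.5, 0.6, -0.9]
opening: 0.0897
```

```bash
python3 plan.py .5 -.3 .18 .9
python3 - <<'E'
from meas import *
f=grab("top");g=grab("scene"); np.savez("t15.npz",**f); np.savez("g15.npz",**g)
save(np.hstack([cv2.resize(f["image"][100:310,200:410],(400,400)),cv2.resize(g["image"][190:350,250:450],(400,320))[:320] if 0 else cv2.resize(g["image"][170:350,250:450],(400,400))]),"pics/g15.png")
for n,u,v,h,lo,s,r in(("cover",230,175,.055,.046,"rect",.075),("sq",292,179,.055,.044,"rect",.06),("ram",357,178,.049,.038,"circ",.06),("oval",258,280,.012,.006,"rect",.075),("tall",333,275,.062,.05,"circ",.05)):
    c,sz,a,k=measure(f,u,v,h,lo,r,shape=s,hi=h+.015); print(n,c.round(4),np.round(sz,4),a,k)
E
```

```text
t 41.5 ee [ 0.5162 -0.3145  0.1805] jaw 0.9012 tilt 0.001 open 0.0897 F [ 1.5  0.6 -0.9] q [ 0.09  0.45  0.54  1.71 -0.26  1.06  1.61]
twist [ 0.0012  0.0008 -0.0007] | dp after twist [ 0.0005  0.0012 -0.0217] | dp now-frame [ 0.0004  0.0013 -0.0217]
cover [0.6619 0.129 ] [0.1072 0.0726] -0.02273074569409861 1569
sq [0.657  0.0008] [0.0639 0.0622] -0.0884899188044983 285
ram [ 0.657  -0.1348] 0.0666 None 250
oval [0.4449 0.0695] [0.107  0.0722] 0.009961310627873088 1427
tall [ 0.4512 -0.0839] 0.0513 None 155
```

View pics/g15.png

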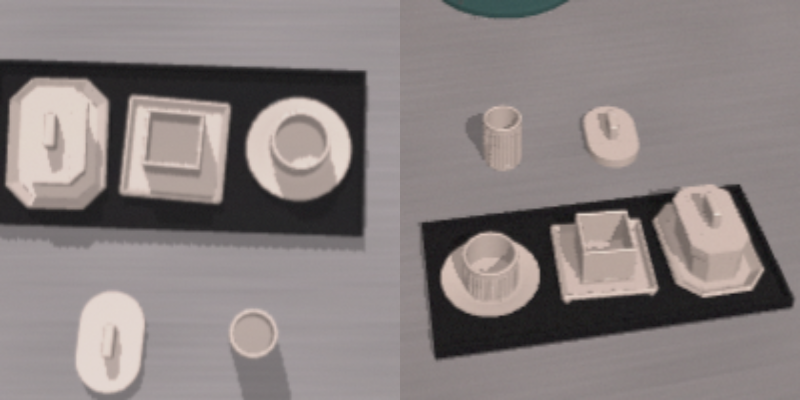

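All three pieces measure within about 2.5 mm of their plate centres. The look-alikes are where they started and the gripper is clear, so I'm handing the job in.

```bash
python3 -c "
from station import robot
print(robot.close_job())"
```

```text
the job is handed in; nothing more can be done
None
```

The tray is laid up and the job is handed in, at about 41.5 s on the robot's clock. I placed the dish first, then its cover, the square pot and the ramekin. Each was lowered in 0.3–2 mm steps and let go once the wrist force or height showed it was down; no verdict was reported.

| Piece | Last measured position (m) | Plate centre (m) | Angle, piece / plate (rad) |
|---|---|---|---|
| Dish with cover | (0.662, 0.129) | (0.663, 0.131) | -0.023 / -0.024 |
| Square pot | (0.657, 0.001) | (0.657, 0.001) | -0.088 / -0.090 |
| Ramekin | (0.657, -0.135) | (0.657, -0.135) | round |

- **Cover:** its top plate read 54.5 mm above the bench against 55 mm expected when fully seated. It was level to about 0.002 rad.
- **Look-alikes:** the tall pot and the oval cover stayed within 1 mm of their starting positions.
- **Disagreements:** the oval cover's fitted angle changed by 0.12 rad while its centre did not move. The robot never touched it, so I put that down to fitting a box to its round ends. The arm's own readings and the camera differed by up to 2 mm, within the calibration.

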